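# Set and hold the length stop of a loaf-cutting guide

### The job

Start a new batch on the loaf-cutting guide: zero its counter by twisting the black knob clockwise to its stop and letting it spring back. Then slide the white stop plate out along its rails until its yellow pointer lines up with the red clip and, holding it there against its return spring, swing the red cam lever fully closed by pushing it along the plate. Finish while still holding the plate at the mark (nothing else holds it there); leave the clip, jar, bowl and oil bottle where they are.

Things in the scene. Friction and masses are not known exactly. Their poses are not given: they have to be found in the camera images.
- guide: loaf-cutting guide, aluminium bed 200 x 460 x 12 mm, fixed; place and yaw vary. Origin at table height; +y: the way the stop plate slides out; -x: the robot's side. Fence walls 70 mm high at y = -79 to -103, x = -75 to 75 mm; white knob housing 62 mm high at y = -118 to -208, x = -55 to 55 mm.
- knob (a joint): counter-zeroing knob on the white housing, rad: 0 at rest, 1.0 at its stop, growing clockwise seen from above. A spring turns it back when it is let go (0.15 N m at the stop).
- knob_grip (a point): on the knob's upright axis, 12 mm below the top of its grip bar (top 101 mm above the table). The bar is 42 mm long, 14 mm thick, 30 mm high, above a 44 mm disc; at rest it lies along the guide's x, and this point's x axis runs along the bar.
- stop: carriage with white upright stop plate: x = -95 to 60 mm, 12 mm thick along y, top 92 mm above the table, on a dark block (top at 42 mm, x = -60 to 60, y = -28 to 72 mm). Origin at table height in the plate's middle plane; axes as the guide's. Slides 0 to 150 mm to +y from home, where it starts (guide y = 30 mm); a spring always pulls it home with 4 to 6 N, even with the lever closed.
- plate_start (a point): point on the stop plate's top edge, in its middle plane, 70 mm to the -x side of the carriage origin: the free end of the plate, where the fingers can straddle it on the -x side of the open lever. Axes as the guide's.
- stop_line (a point): tip of the yellow pointer on the carriage's -x side, in the plate's middle plane, 36 mm above the table. Axes as the guide's.
- clip_line (a point): white line on top of the red clip (36 x 26 mm, top 18 mm above the table) on the bed's -x edge: the length mark. The pointer is at the mark when this point and stop_line have the same y in the guide's frame. 60 to 130 mm from the home position; stiff, not to be moved. Axes as the guide's.
- lever (a joint): red cam lever on the carriage, rad: 0 open, 0.85 closed at its stop, counter-clockwise from above; starts at 0 to 0.12, stays where left (about 2 N to push). 10 mm wide, 96 mm long, lies 96 to 106 mm above the table, crossing over the plate. Open it leans 0.75 rad from the guide's -y towards -x, closed 0.1 rad towards +x. Fingers straddling the plate and moving along it to +x push it closed.
- lever_tip (a point): centre of the round end of the lever, 87 mm from its pivot, 101 mm above the table.
- lever_pivot (a point): axis of the lever, 101 mm above the table, on an upright pillar (22 mm wide) at x = 35, y = 50 mm from the carriage origin. The lever is home when the pushing finger's leading (+x) side is about level with this point, -10 to +5 mm along x.
- jar: bystander: green glass spice jar, 60 mm wide, 100 mm high, beyond the guide; origin under its base
- bowl: bystander: white bowl, 120 mm wide, 55 mm high, beyond the guide; origin under its base
- oil: bystander: amber oil bottle, 76 mm wide, 200 mm high, to the right of the guide; origin under its base

How it is judged:
By the outcome, as a careful person would: the job done as asked, in the order asked, and still so for the second after the job is handed in, while the arm keeps its last pose, push and grip.
It also fails if it takes over 51 s, if anything falls off the work surface, if the arm or the gripper's body presses on something with over 40 N, if the wrist force passes 120 N, or if a joint passes its speed limit or range.

### The arm

A 6-joint arm with a two-finger parallel gripper is mounted at the origin on the work surface. World frame = base frame: x ahead of the robot, y to its left, z up, the work surface at z = 0. Lengths are in mm, angles in rad, forces in N, time in s.
With the tool pointing down it reaches from about 300 to 775 mm from the base axis. Payload 14.6 kg.
Tool frame: the origin (TCP) lies between the finger pads; the fingertips stand 8 mm ahead of it and the grasp point (between the pads) lies 11 mm behind it; z points along the fingers, y is the direction in which the jaws open and shut (so a half turn about z gives the same grasp; the last joint's range is limited). The gripper opens to 94 mm and grips with 3 to 60 N. Pads are 16 mm wide; open, the fingers measure 119 mm over their backs; the gripper's body (75 mm by 177 mm) begins 78 mm behind the grasp point.
Start: joints at [1.051, 0.3, 1.521, -0, 1.321, -0.067], TCP at [240.613, 494.565, 213.446] pointing down, gripper open.
Joint ranges: [-3.03, 3.03], [-0.79, 2.21], [0.23, 2.52], [-1.04, 4.18], [0, 3.07], [-2.55, 2.55]. Speed limits (rad/s): [2.22, 2.22, 2.57, 3.14, 3.14, 3.14].

### API

Orientations are given as [roll, pitch, yaw] about the fixed x, y, z axes, in that order (R = Rz(yaw) Ry(pitch) Rx(roll)).
In Python, from cell import manip gives the robot as it stands. The module is installed in compiled form; this text tells all that it offers.
- The arm moves only by the tool send_rows, never from a script. Its argument "series" is a list that holds one entry, the list of rows, each a list of 5 numbers: the opening, from 0 (shut) to 1 (fully open), then the shift along the tool's x, y, z in mm, then the turn about the tool's z in degrees. In form: [[[gripper, dx, dy, dz, roll], ...]]. A call has 1 to 10 rows; each row is the pose to reach, as a shift and turn from the pose commanded when the call began, along the tool's axes at that moment; what a row does not reach only later rows make up. A row lasts 1/10 s, in which the tool goes at most 50 mm and 8.59 degrees, less where a joint would pass 70% of its speed; a pose out of reach is approached as far as the arm can. A call with a gripper value outside its range is refused whole. The fingers move at their own pace and stop on an object; "newtons" is the grip in N (left out, the last holds). Time passes only in rows, so rows that repeat a pose let the fingers close. It gives the time, the measured TCP pose, the force and the opening at its end, in the units of the state.
- manip.read_state(): the state, without advancing time (a new reading comes with each control period).
- manip.camera(name): name is "scene" or "top" or "wrist"; returns a dict with "img" (480x640x3 uint8, red, green, blue), "vfov" (degrees; the focal length in pixels is half the picture's height over the tangent of half this angle, whatever the lens; pixels are square), "cx", "cy" (the principal point, pixels), "pose" (4x4, takes a point from camera to world coordinates); the wrist camera has in their place "T_tool_cam" (4x4, takes a point from camera to tool coordinates, whose origin is the TCP and whose axes are the flange's). Camera axes: x right, y down, z forward; pixel columns grow to the right and rows downward; lengths in mm; the calibration is good to about 2 mm. The wrist camera is an equidistant fisheye: a pixel r from the principal point sees the ray r / f radians off the axis. A picture is of the moment at which its call begins: read the wrist's pose just before it. There is no depth.
- manip.sign_off(): hands the job in, once; it reports no verdict.
Trained networks look in a picture, given as the dict that the camera call returned (one of the last four; its "shot" number tells which), for a name from the list of things; names that differ only in an ending like _2 or _b are one class to them, and where a whole thing is asked for, a point or a joint stands for the part that bears it (a point fixed in the world has none). Each returns a list of dicts, best first, with "conf" (0 to 1); they miss things now and then, are a little off and sometimes report something else, mostly with a low value. They report only what shows in the picture. A call takes as long as a camera call.
- manip.find_in(target, picture): "rect" ([left, top, width, height] in pixels, round what is visible of it).
- manip.silhouettes(target, picture): "pixels" (480x640 bool, what is visible of it) and "rect" ([left, top, width, height] in pixels, round what is visible of it).
The state is a dict: "clock": time; "joints": joint angles; "qd": joint speeds; "effort": joint torques, N m; "eef_pos": TCP position; "eef_rot": TCP orientation; "wrist_force": force on the tool from outside, world axes, zero at the start; "moment": the same for the moment, N m; "finger_gap": finger opening in mm.
Only numpy, scipy, OpenCV 4.12 (cv2) and the standard library are available. Lean on these libraries where they do the work, as an engineer would, in place of code of your own. Each camera call takes 0.05 s, during which the arm holds its last target. There are 200 camera calls.

## Working session

There is one attempt and no reset: what is moved stays moved. The work goes in short steps, Python scripts to look and compute and a tool call to move; the robot and the scene stay as the last step left them, time stands still between calls to the robot, and variables do not carry over. Pictures are saved under pics/ and viewed, about 8 in all and at most 12, crops included, and the job is handed in when it is done.

Besides the shell and the picture viewer there is one more tool, called by a JSON object that holds its "name" and its "arguments". send_rows: Moves the arm, as the interface text tells. Its arguments: {"type":"object","properties":{"series":{"type":"array"},"newtons":{"type":"number"}},"required":["series"]}

```bash
mkdir -p pics
cat > h.py <<'E'
import numpy as np,cv2
from cell import manip
from scipy.spatial.transform import Rotation as R
def shot(n,save=None):
    st=manip.read_state(); p=manip.camera(n)
    if n=="wrist":
        T=np.eye(4);T[:3,:3]=R.from_euler('xyz',st['eef_rot']).as_matrix();T[:3,3]=st['eef_pos']
        p['P']=T@np.array(p['T_tool_cam'])
    else: p['P']=np.array(p['pose'])
    p['w']=n=="wrist"; p['f']=240/np.tan(np.radians(p['vfov'])/2)
    if save: cv2.imwrite('pics/'+save,p['img'][:,:,::-1])
    return p
def back(p,u,v,z):
    a=np.array([(u-p['cx'])/p['f'],(v-p['cy'])/p['f']])
    if p['w']:
        r=np.linalg.norm(a); d=np.array([*(a/r*np.sin(r)),np.cos(r)])
    else: d=np.array([*a,1])
    d=p['P'][:3,:3]@d; o=p['P'][:3,3]
    return o+d*(z-o[2])/d[2]
def proj(p,X):
    c=np.linalg.inv(p['P'])@np.array([*X,1]); c=c[:3]
    if p['w']:
        r=np.hypot(c[0],c[1]);t=np.arctan2(r,c[2]); a=c[:2]/r*t
    else: a=c[:2]/c[2]
    return a*p['f']+[p['cx'],p['cy']]
E
python3 - <<'E'
from h import *
np.set_printoptions(precision=1,suppress=True)
print(manip.read_state())
for n in ("top","scene","wrist"):
    p=shot(n,n+"0.png"); print(n,p['vfov'],p['P'][:3].tolist())
    for t in ("guide","knob","stop","lever","clip_line","jar","bowl","oil","knob_grip","stop_line","lever_tip","lever_pivot","plate_start"):
        for d in manip.find_in(t,p)[:2]: print(t,d['rect'],round(d['conf'],2))
E
```

```text
{'clock': 0.0, 'joints': array([ 1.1,  0.3,  1.5,  0. ,  1.3, -0.1]), 'qd': array([ 0.,  0.,  0.,  0., -0.,  0.]), 'effort': array([ -0. , -53.2, -35.3,   0.1,   0. ,  -0. ]), 'eef_pos': array([240.5, 494.4, 212.9]), 'eef_rot': array([-3.1, -0. ,  2.7]), 'wrist_force': array([-0. ,  0.4, -0.3]), 'moment': array([-0., -0., -0.]), 'finger_gap': 94.29673591659007}
top 50.284122524894364 [[-0.0003831635961336347, -0.9815369398035362, 0.1912722901697151, 407.1599543134095], [-0.9997912700789621, 0.0042831638066874005, 0.01997675603547384, -83.81474165837784], [-0.020427174536737955, -0.1912247115540096, -0.9813337048280424, 1109.0692051028452]]
guide [161.4, 220.6, 225.1, 133.9] 0.74
guide [320.3, 176.1, 30.3, 40.5] 0.3
knob [346.4, 278.5, 22.6, 22.0] 0.56
stop [225.9, 237.6, 61.1, 89.3] 0.84
stop [221.6, 154.1, 54.0, 51.3] 0.37
lever [234.5, 238.5, 42.3, 45.1] 0.69
lever [347.5, 279.8, 20.6, 21.2] 0.43
clip_line [195.2, 319.3, 16.2, 17.1] 0.64
jar [323.3, 178.8, 29.9, 35.7] 0.65
bowl [220.4, 149.3, 55.6, 57.5] 0.83
oil [408.8, 335.2, 50.3, 41.0] 0.88
stop_line [224.1, 237.4, 65.5, 88.7] 
[... 749 characters left out ...]
9] 0.9
oil [264.1, 103.8, 41.5, 95.2] 0.83
knob_grip [310.0, 192.8, 25.4, 27.8] 0.93
stop_line [391.6, 209.6, 81.3, 95.8] 0.9
lever_tip [417.4, 216.4, 40.1, 49.1] 0.92
lever_pivot [414.9, 218.2, 39.4, 46.0] 0.82
lever_pivot [393.0, 212.4, 83.7, 91.1] 0.7
plate_start [393.7, 210.3, 82.7, 92.7] 0.85
plate_start [502.9, 244.5, 23.5, 17.9] 0.55
wrist 65.70646984690485 [[0.43827855499985346, 0.8664292555765456, 0.23919083031820534, 169.2032303929889], [0.8988389282530452, -0.4222680825701825, -0.11738077994040128, 526.9745064686373], [-0.0006994884959176514, 0.2664395081882068, -0.963851388540925, 383.8921650119404]]
guide [172.3, 417.9, 104.1, 31.3] 0.89
clip_line [181.3, 419.1, 27.8, 21.6] 0.74
```

```bash
python3 -c "
import cv2
a=cv2.imread('pics/top0.png')[130:390,140:480]; cv2.imwrite('pics/t0.png',cv2.resize(a,None,fx=2.3,fy=2.3,interpolation=cv2.INTER_CUBIC))
a=cv2.imread('pics/scene0.png')[160:400,260:580]; cv2.imwrite('pics/s0.png',cv2.resize(a,None,fx=2.5,fy=2.5,interpolation=cv2.INTER_CUBIC))"
```

```text
(no output)
```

View pics/t0.png

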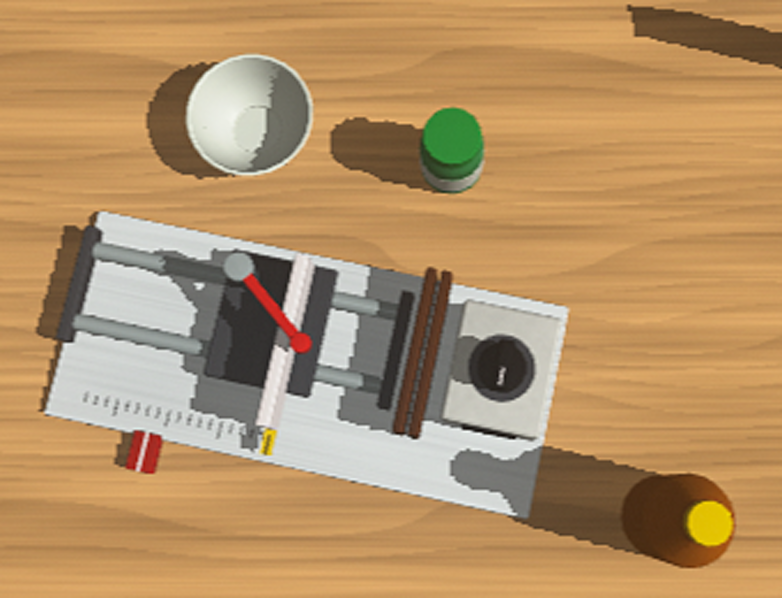

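View pics/s0.png

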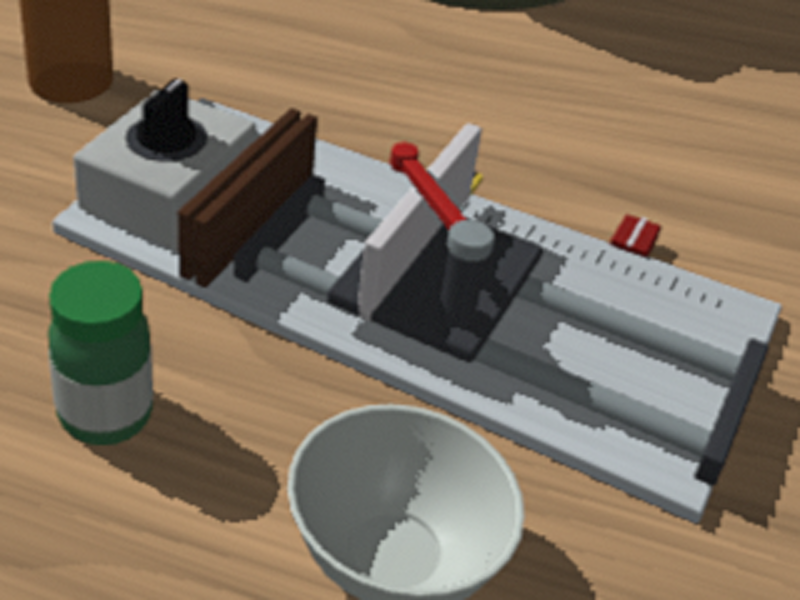

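```bash
cat > fit.py <<'E'
from h import *
from scipy.optimize import least_squares
np.set_printoptions(precision=1,suppress=True)
def g2w(g,X): 
    c,s=np.cos(g[2]),np.sin(g[2]); return np.array([g[0]+c*X[0]-s*X[1],g[1]+s*X[0]+c*X[1],X[2]])
def w2g(g,W):
    c,s=np.cos(g[2]),np.sin(g[2]); d=np.array(W[:2])-g[:2]; return np.array([c*d[0]+s*d[1],-s*d[0]+c*d[1],W[2]])
E
python3 - <<'E'
from fit import *
t=shot("top");s=shot("scene")
T=lambda u,v:(u/2.3+140,v/2.3+130)
S=lambda u,v:(u/2.5+260,v/2.5+160)
obs=[(t,T(98,210),(100,230,12)),(t,T(568,308),(100,-230,12)),(t,T(528,517),(-100,-230,12)),(t,T(42,412),(-100,230,12)),
(s,S(780,305),(-100,230,12)),(s,S(697,520),(100,230,6)),(s,S(55,222),(100,-230,12)),
(t,T(501,368),(0,-163,75)),(t,T(238,266),(35,80,106)),(s,S(471,236),(35,80,106)),(s,S(168,136),(0,-163,71))]
f=lambda g:np.concatenate([proj(p,g2w(g,X))-o for p,o,X in obs])
r=least_squares(f,[450,0,-.2],x_scale=[10,10,.1],loss='soft_l1');g=r.x
print(g[:2],round(g[2],4));print(f(g).reshape(-1,2))
for n,p,o,z in [("clip t",t,T(144,452),18),("clip s",s,S(637,231),18),("tip t",t,T(302,343),105),("tip s",s,S(404,151),105),("pointer t",t,T(268,441),38),("plate end lo",t,T(265,427),92),("plate hi",t,T(304,254),92),
 ("jar",t,T(452,150),100),("oil",t,T(709,523),200),("bowl",t,T(250,115),55)]:
    w=back(p,*o,z); print(n,w,w2g(g,w))
for n,X in [("knob",(0,-163,89)),("plate_start",(-70,30,92)),("piv",(35,80,101))]: print(n,g2w(g,X))
E
```

```text
[529.1  42.3] -0.2066
[[ 0.4 -1.7]
 [ 0.6 -3. ]
 [ 0.7 -1.3]
 [ 1.1 -0.7]
 [-0.5 -0.3]
 [-0.3  0.6]
 [-4.   0.1]
 [-8.8  7.5]
 [-9.9  8.5]
 [14.6 -5.4]
 [11.6 -6.9]]
clip t [439.8 191.3  18. ] [-117.9  127.5   18. ]
clip s [441.4 194.6  18. ] [-117.1  131.2   18. ]
tip t [529.6  37.  105. ] [  1.6  -5.1 105. ]
tip s [528.9  39.4 105. ] [  0.4  -2.9 105. ]
pointer t [448.9  74.1  38. ] [-85.   14.8  38. ]
plate end lo [458.7  69.1  92. ] [-74.4  11.8  92. ]
plate hi [610.2  38.2  92. ] [80.2 12.7 92. ]
jar [702.4 -93.  100. ] [197.4 -96.8 100. ]
oil [ 381.3 -283.3  200. ] [ -77.8 -349.   200. ]
bowl [750.9  95.9  55. ] [206.  98.  55.]
knob [ 495.7 -117.3   89. ]
plate_start [466.8  86.   92. ]
piv [579.8 113.4 101. ]
```

Run:
```python
from fit import *
t=shot("top");s=shot("scene")
T=lambda u,v:(u/2.3+140,v/2.3+130)
S=lambda u,v:(u/2.5+260,v/2.5+160)
obs=[(t,T(98,210),(100,230,12),1),(t,T(568,308),(100,-230,12),1),(t,T(528,517),(-100,-230,12),1),(t,T(42,412),(-100,230,12),1),
(s,S(780,305),(-100,230,12),1),(s,S(697,520),(100,230,6),1),(s,S(55,222),(100,-230,12),1),
(t,T(501,368),(0,-163,74),0),(t,T(238,266),(35,80,106),0),(s,S(471,236),(35,80,106),0),(s,S(168,136),(0,-163,72),0),
(t,T(265,427),(-95,30,92),0),(t,T(304,254),(60,30,92),0)]
f=lambda g:np.concatenate([proj(p,g2w(g,np.array(X)+(k*np.array([g[3],g[4],0]))))-o for p,o,X,k in obs])
r=least_squares(f,[450,0,-.2,0,0],x_scale=[10,10,.1,10,10],loss='soft_l1');g=r.x
print(g[:2],round(g[2],4),g[3:]);print(f(g).reshape(-1,2)); np.save('g.npy',g)
for n,p,o,z in [("clip t",t,T(144,452),18),("clip s",s,S(637,231),18),("tip t",t,T(302,343),105),("tip s",s,S(404,151),105),("pointer t",t,T(268,441),38),("plate end lo",t,T(265,427),92),("plate hi",t,T(304,254),92),
 ("jar",t,T(452,150),100),("oil",t,T(709,523),200),("bowl",t,T(250,115),55)]:
    w=back(p,*o,z); print(n,w,w2g(g,w))
for n,X in [("knob",(0,-163,89)),("plate_start",(-70,30,92)),("piv",(35,80,101))]: print(n,g2w(g,X))
s=manip.read_state();print(s['eef_rot'].tolist())
```

```text
[545.9  23.8] -0.2124 [-23.5  15.4]
[[ 0.1 -0.9]
 [ 0.1 -1. ]
 [-0.4  0.7]
 [ 0.2  0. ]
 [ 0.7 -0.6]
 [ 0.3 -0.2]
 [-2.3 -1.1]
 [ 0.2 -0.4]
 [-0.3  0. ]
 [-0.4 -1.5]
 [-1.  -4.8]
 [-2.  -0.3]
 [-1.1 -0.3]]
clip t [439.8 191.3  18. ] [-139.   141.4   18. ]
clip s [441.4 194.6  18. ] [-138.1  145.    18. ]
tip t [529.6  37.  105. ] [-18.7   9.5 105. ]
tip s [528.9  39.4 105. ] [-19.9  11.7 105. ]
pointer t [448.9  74.1  38. ] [-105.4   28.8   38. ]
plate end lo [458.7  69.1  92. ] [-94.7  25.9  92. ]
plate hi [610.2  38.2  92. ] [59.8 27.7 92. ]
jar [702.4 -93.  100. ] [177.6 -81.1 100. ]
oil [ 381.3 -283.3  200. ] [ -96.1 -334.9  200. ]
bowl [750.9  95.9  55. ] [185.2 113.7  55. ]
knob [ 511.5 -135.6   89. ]
plate_start [483.8  67.8  92. ]
piv [597.   94.6 101. ]
[-3.1415560363840442, 2.054071935875257e-06, 2.688808584764334]
```

{"name": "send_rows", "arguments": {"series": [[[1,-519,-448,0,-13.8],[1,-519,-448,0,-13.8],[1,-519,-448,0,-13.8],[1,-519,-448,0,-13.8],[1,-519,-448,0,-13.8],[1,-519,-448,0,-13.8],[1,-519,-448,0,-13.8],[1,-519,-448,0,-13.8],[1,-519,-448,0,-13.8],[1,-519,-448,0,-13.8]]]}}

```text
clock: 3.3
eef_pos: [437.9, 34.5, 213.8]
eef_rot: [3.141, 0.001, 2.93]
wrist_force: [0.8, 0.5, -0.6]
finger_gap: 94.1
```

Run:
```python
from fit import *
s=manip.read_state();print(s['eef_pos'],s['eef_rot'].tolist(),s['clock'],s['joints'])
shot("wrist","w1.png")
print(manip.read_state()['eef_pos'])
```

```text
[437.9  34.5 213.8] [3.1413363444844795, 0.000848386102386911, 2.9295808609398315] 3.3 [-0.   0.   1.8  0.   1.3 -1.4]
[439.9  29.2 213.6]
```

View pics/w1.png

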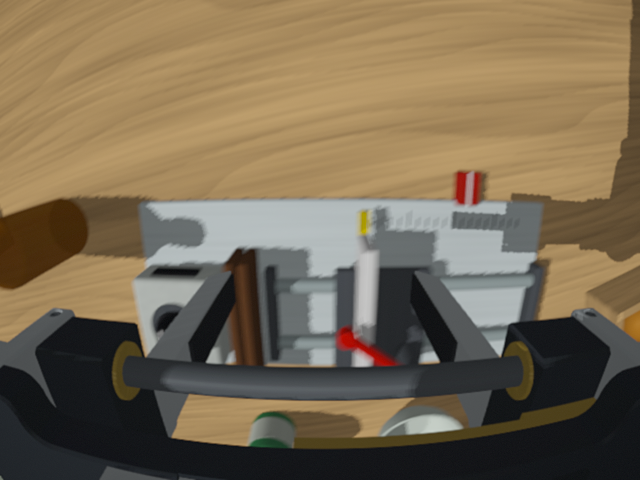

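{"name": "send_rows", "arguments": {"series": [[[0.6,-101,-150,40,0],[0.6,-101,-150,40,0],[0.6,-101,-150,40,0],[0.6,-101,-150,40,0],[0.6,-101,-150,40,0],[0.6,-101,-150,40,0],[0.6,-101,-150,40,0]]]}}

```text
clock: 4.05
eef_pos: [504.5, -130.5, 173.8]
eef_rot: [3.142, 0.0, 2.93]
wrist_force: [0.8, 0.8, 1.4]
finger_gap: 56.5
```

Run:
```python
from fit import *
g=np.load('g.npy')
s=manip.read_state();print(s['eef_pos'],s['eef_rot'].tolist(),s['clock'],s['finger_gap'],w2g(g,s['eef_pos']))
p=shot("wrist","w2.png")
T=np.eye(4);T[:3,:3]=R.from_euler('xyz',[3.1413,.0008,2.9296]).as_matrix();T[:3,3]=[438.2,33.7,213.8]
q=dict(p);q['P']=T@np.array(p['T_tool_cam'])
for u,v,z in [(472,188,18),(366,222,38),(367,250,92)]: print(w2g(g,back(q,u,v,z)))
print(proj(p,g2w(g,(0,-163,101))),proj(p,g2w(g,(-21,-163,101))))
```

```text
[ 504.5 -130.5  173.8] [3.1415194770323907, 0.00030956968796358453, 2.9303525203556187] 4.05 56.47338243917661 [  -7.9 -159.5  173.8]
[-138.1  141.6   18. ]
[-105.4   26.8   38. ]
[-94.2  21.9  92. ]
[320.3 264.1] [320.3 234.9]
```

View pics/w2.png

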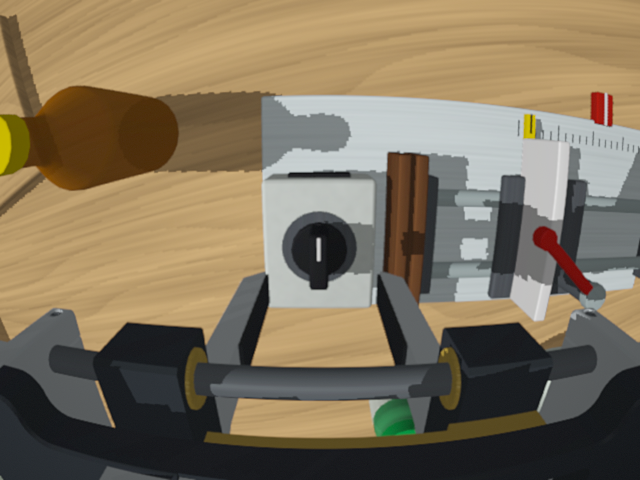

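{"name": "send_rows", "arguments": {"series": [[[0.6,0,0,0,0],[0.6,0,0,0,0]]]}}

```text
clock: 4.3
eef_pos: [504.7, -130.7, 173.8]
eef_rot: [-3.142, 0.001, 2.931]
wrist_force: [-0.3, 0.8, 0.0]
finger_gap: 56.2
```

Run:
```python
from fit import *
g=np.load('g.npy')
s=manip.read_state();print(s['eef_pos'],s['eef_rot'].tolist(),w2g(g,s['eef_pos']))
p=shot("wrist")
print(proj(p,g2w(g,(0,-163,101))))
a=p['img'][190:310,240:400];
for v in (228,236,245,256,270,280):
    r=p['img'][v].sum(1)[285:355]; d=np.where(r<90)[0]+285; print(v,d.min() if len(d) else 0,d.max() if len(d) else 0, r.min())
w=np.where(p['img'][225:275,300:340].sum(2)>400); print(w[0].min()+225,w[0].max()+225,w[1].mean()+300)
```

```text
[ 504.7 -130.7  173.8] [-3.141524227036784, 0.0006398321942502339, 2.9306040515083587] [  -7.7 -159.6  173.8]
[320.6 263.8]
228 310 336 47
236 314 343 56
245 315 345 55
256 315 345 56
270 324 335 52
280 325 327 63
238 260 318.4835164835165
```

{"name": "send_rows", "arguments": {"series": [[[0.6,-8,-4.8,40,0],[0.6,-8,-4.8,70,0],[0.6,-8,-4.8,85,0],[0.6,-8,-4.8,91,0],[0.6,-8,-4.8,91,0],[0.6,-8,-4.8,91,0]]]}}

```text
clock: 4.95
eef_pos: [511.9, -137.7, 83.5]
eef_rot: [-3.141, 0.001, 2.93]
wrist_force: [0.2, 0.6, -0.2]
finger_gap: 56.3
```

{"name": "send_rows", "arguments": {"series": [[[0,0,0,0,0],[0,0,0,0,0],[0,0,0,0,0],[0,0,0,0,0],[0,0,0,0,0],[0,0,0,0,0],[0,0,0,0,0]]], "newtons": 35}}

```text
clock: 5.65
eef_pos: [512.0, -135.3, 82.6]
eef_rot: [3.138, -0.0, 2.93]
wrist_force: [4.7, 18.9, 3.5]
finger_gap: 14.2
```

Run:
```python
from fit import *
s=manip.read_state();print({k:s[k] for k in('clock','eef_pos','eef_rot','wrist_force','finger_gap')},s['moment'].tolist())
```

```text
{'clock': 5.65, 'eef_pos': array([ 512. , -135.3,   82.6]), 'eef_rot': array([ 3.1, -0. ,  2.9]), 'wrist_force': array([ 4.7, 18.9,  3.5]), 'finger_gap': 14.24525068517694} [3.644599032158743, -0.7715004848753929, 0.041362084221580914]
```

{"name": "send_rows", "arguments": {"series": [[[0,0,2.4,0,0],[0,0,2.4,0,8],[0,0,2.4,0,16],[0,0,2.4,0,24],[0,0,2.4,0,32],[0,0,2.4,0,40],[0,0,2.4,0,48],[0,0,2.4,0,54],[0,0,2.4,0,54],[0,0,2.4,0,54]]]}}

```text
clock: 6.65
eef_pos: [512.6, -134.3, 82.6]
eef_rot: [3.14, -0.001, 1.987]
wrist_force: [5.9, 8.4, -0.3]
finger_gap: 13.9
```

Run:
```python
from fit import *
s=manip.read_state();print({k:s[k] for k in('clock','eef_pos','wrist_force','finger_gap')},s['moment'].tolist(),s['eef_rot'].tolist(),s['joints'])
```

```text
{'clock': 6.65, 'eef_pos': array([ 512.6, -134.3,   82.6]), 'wrist_force': array([ 5.9,  8.4, -0.3]), 'finger_gap': 13.857425775556889} [1.6414504205668672, -0.9862707475730458, 0.23532566932130833] [3.1396265156235645, -0.0006100455080748635, 1.987259629986999] [-0.3  0.4  1.7  0.   1.  -0.7]
```

{"name": "send_rows", "arguments": {"series": [[[0,0,0,0,3],[0,0,0,0,5],[0,0,0,0,7],[0,0,0,0,7],[0,0,0,0,7]]]}}

```text
clock: 7.15
eef_pos: [512.7, -134.3, 82.6]
eef_rot: [3.14, -0.001, 1.866]
wrist_force: [6.4, 8.9, -0.1]
finger_gap: 14.5
```

Run:
```python
from fit import *
s=manip.read_state();print({k:s[k] for k in('clock','eef_pos','wrist_force','finger_gap')},s['moment'].tolist(),s['eef_rot'].tolist(),s['joints'])
p=shot("wrist","w3.png"); p=shot("top"); cv2.imwrite('pics/t3.png',p['img'][220:360,290:430,::-1])
```

```text
{'clock': 7.15, 'eef_pos': array([ 512.7, -134.3,   82.6]), 'wrist_force': array([ 6.4,  8.9, -0.1]), 'finger_gap': 14.465915537581237} [1.6036755603796706, -1.0025549033140337, 0.8030594769770244] [3.1397352348633887, -0.0005812408258931701, 1.866250743075025] [-0.3  0.4  1.7  0.   1.  -0.6]
```

{"name": "send_rows", "arguments": {"series": [[[0.8,0,0,0,4],[0.8,0,0,0,0],[0.8,0,0,0,0],[0.8,0,0,0,0],[0.8,0,0,0,0],[0.8,0,0,-40,0],[0.8,0,0,-80,0],[0.8,0,0,-100,0],[0.8,0,0,-100,0]]]}}

```text
clock: 8.15
eef_pos: [513.0, -135.9, 185.4]
eef_rot: [3.137, 0.003, 1.864]
wrist_force: [0.3, 0.3, -0.3]
finger_gap: 75.0
```

Run:
```python
from fit import *
s=manip.read_state();print({k:s[k] for k in('clock','eef_pos','wrist_force','finger_gap')},s['eef_rot'].tolist())
p=shot("wrist","w4.png")
```

```text
{'clock': 8.15, 'eef_pos': array([ 513. , -135.9,  185.4]), 'wrist_force': array([ 0.3,  0.3, -0.3]), 'finger_gap': 75.03290526951491} [3.13744499461321, 0.003314987901667621, 1.8639780073053895]
```

View pics/w4.png

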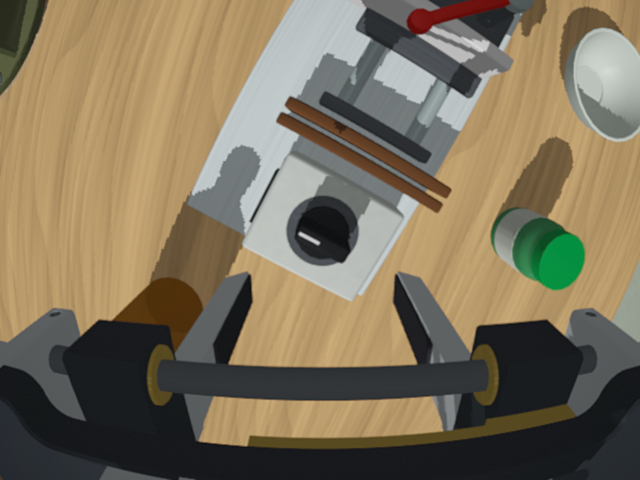

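{"name": "send_rows", "arguments": {"series": [[[0.43,203,31,5,-61],[0.43,203,31,5,-61],[0.43,203,31,5,-61],[0.43,203,31,5,-61],[0.43,203,31,5,-61],[0.43,203,31,5,-61],[0.43,203,31,5,-61],[0.43,203,31,5,-61],[0.43,203,31,5,-61],[0.43,203,31,5,-61]]]}}

```text
clock: 9.2
eef_pos: [482.6, 67.8, 176.9]
eef_rot: [-3.141, -0.001, 2.926]
wrist_force: [-0.0, 0.4, 0.4]
finger_gap: 40.4
```

Run:
```python
from fit import *
g=np.load('g.npy')
s=manip.read_state();print({k:s[k] for k in('clock','eef_pos','wrist_force','finger_gap')},s['eef_rot'].tolist(),w2g(g,s['eef_pos']))
p=shot("wrist","w5.png")
for X in [(-70,30,92),(-95,30,92),(35,80,101),(-105,30,36),(-139,142,18)]: print(X,proj(p,g2w(g,X)))
```

```text
{'clock': 9.2, 'eef_pos': array([482.6,  67.8, 176.9]), 'wrist_force': array([-0. ,  0.4,  0.4]), 'finger_gap': 40.44036978604744} [-3.141341437896716, -0.0007275013686931509, 2.925750077530912] [-71.2  29.7 176.9]
(-70, 30, 92) [325.7 249.7]
(-95, 30, 92) [325.7 215.8]
(35, 80, 101) [387.1 374.8]
(-105, 30, 36) [325.1 190.3]
(-139, 142, 18) [447.5 152.1]
```

View pics/w5.png

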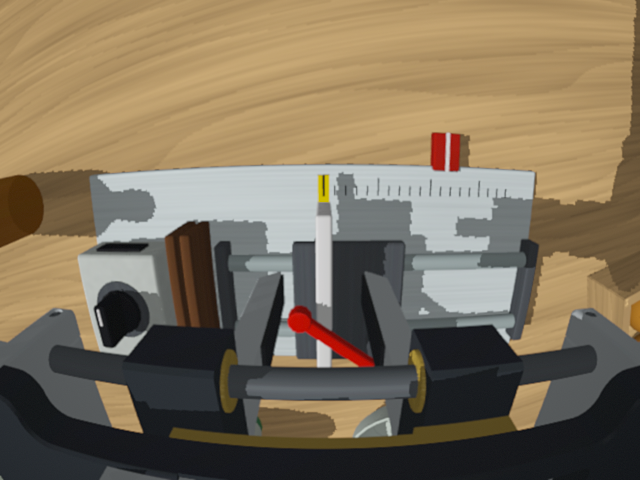

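{"name": "send_rows", "arguments": {"series": [[[0.43,0,-1,40,0],[0.43,0,-1,75,0],[0.43,0,-1,100,0],[0.43,0,-1,109,0],[0.43,0,-1,109,0],[0.1,0,-1,109,0],[0.05,0,-1,109,0],[0,0,-1,109,0],[0,0,-1,109,0],[0,0,-1,109,0]]], "newtons": 10}}

```text
clock: 10.25
eef_pos: [483.2, 68.4, 69.2]
eef_rot: [3.139, 0.002, 2.929]
wrist_force: [2.7, 14.1, 0.9]
finger_gap: 12.1
```

Run:
```python
from fit import *
g=np.load('g.npy')
s=manip.read_state();print({k:s[k] for k in('clock','eef_pos','wrist_force','finger_gap')},w2g(g,s['eef_pos']))
```

```text
{'clock': 10.25, 'eef_pos': array([483.2,  68.4,  69.2]), 'wrist_force': array([ 2.7, 14.1,  0.9]), 'finger_gap': 12.050828192956057} [-70.7  30.4  69.2]
```

{"name": "send_rows", "arguments": {"series": [[[0,0,12,0,0],[0,0,27,0,0],[0,0,42,0,0],[0,0,57,0,0],[0,0,72,0,0],[0,0,87,0,0],[0,0,100,0,0],[0,0,108,0,0],[0,0,111,0,0],[0,0,111,0,0]]], "newtons": 15}}

```text
clock: 11.25
eef_pos: [506.1, 175.6, 69.2]
eef_rot: [-3.141, 0.001, 2.93]
wrist_force: [-4.1, -5.0, 7.2]
finger_gap: 12.2
```

```bash
cat > chk.py <<'E'
from fit import *
import sys
g=np.load('g.npy')
s=manip.read_state();print({k:s[k] for k in('clock','eef_pos','wrist_force','finger_gap')},s['eef_rot'][2],w2g(g,s['eef_pos']))
for n in ("wrist","top"):
    p=shot(n,n+sys.argv[1]+".png"); m=p['img'].astype(int)
    h=cv2.cvtColor(p['img'],cv2.COLOR_RGB2HSV).astype(int)
    c=proj(p,g2w(g,(-138,142,18)));q=proj(p,g2w(g,(-105,142,37))); print(n,c,q)
    def cen(mask,o,r):
        v,u=np.where(mask); k=np.hypot(u-o[0],v-o[1])<r; u,v=u[k],v[k]
        return (u.mean(),v.mean(),len(u)) if len(u) else (0,0,0)
    red=cen((h[...,1]>150)&((h[...,0]<8)|(h[...,0]>172))&(h[...,2]>70),c,25)
    wl=cen((h[...,1]<90)&(h[...,2]>130),red,7 if n=="top" else 10)
    ye=cen((h[...,1]>150)&(h[...,0]>20)&(h[...,0]<35)&(h[...,2]>110),q,20)
    print(' red',np.round(red,1),w2g(g,back(p,*red[:2],18)),'line',np.round(wl,1),w2g(g,back(p,*wl[:2],18)),'yel',np.round(ye,1),w2g(g,back(p,*ye[:2],37)))
E
python3 chk.py 6; python3 -c "
import cv2
a=cv2.imread('pics/wrist6.png');b=cv2.resize(a[100:250,230:430],None,fx=4,fy=4,interpolation=cv2.INTER_CUBIC);cv2.imwrite('pics/w6.png',b)"
```

```text
{'clock': 11.25, 'eef_pos': array([506.1, 175.6,  69.2]), 'wrist_force': array([-4.1, -5. ,  7.2]), 'finger_gap': 12.169543459199444} 2.93012881881223 [-70.9 140.1  69.2]
wrist [329.2 156.5] [329.5 217.7]
 red [ 329.1  156.6 1489. ] [-138.  142.   18.] line [329.  156.6 139. ] [-138.   141.9   18. ] yel [322.9 217.1 465. ] [-105.3  138.3   37. ]
top [202.5 326. ] [204.2 310.1]
 red [209.2 322.    5. ] [-126.9  130.1   18. ] line [212.2 318.8  37. ] [-119.1  125.5   18. ] yel [208.2 308.8   4. ] [-100.5  134.3   37. ]
```

View pics/w6.png

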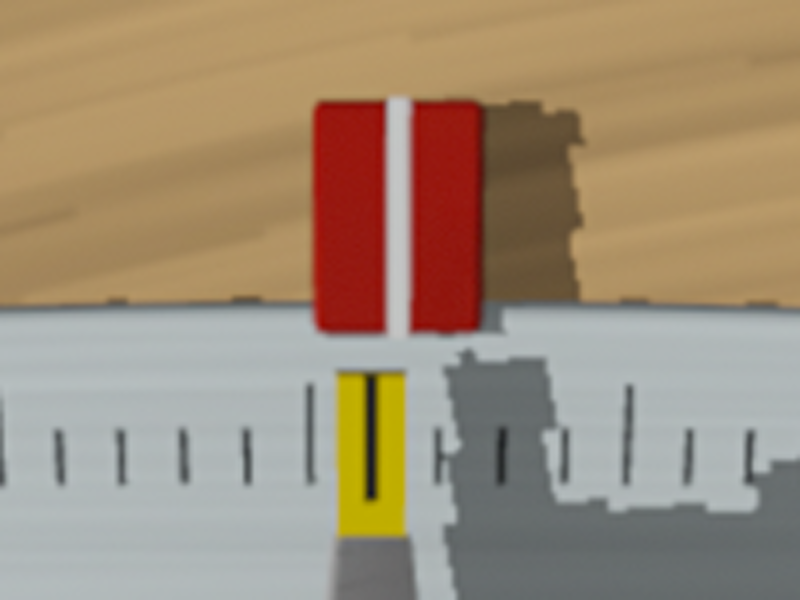

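{"name": "send_rows", "arguments": {"series": [[[0,0,3.6,0,0],[0,0,3.6,0,0],[0,-6,3.6,0,0],[0,-14,3.6,0,0],[0,-22,3.6,0,0],[0,-30,3.6,0,0],[0,-38,3.6,0,0],[0,-38,3.6,0,0]]], "newtons": 8}}

```text
clock: 12.15
eef_pos: [542.9, 170.4, 67.6]
eef_rot: [-3.139, -0.003, 2.929]
wrist_force: [-4.1, -5.4, -4.2]
finger_gap: 12.1
```

```bash
python3 chk.py 7
```

```text
{'clock': 12.15, 'eef_pos': array([542.9, 170.4,  67.6]), 'wrist_force': array([-4.1, -5.4, -4.2]), 'finger_gap': 12.081834363610207} 2.9293055978023865 [-33.9 142.7  67.6]
wrist [324.7  94.7] [324.8 151.2]
 red [ 324.9   94.7 1492. ] [-138.   142.1   18. ] line [325.   94.6 138. ] [-138.   142.2   18. ] yel [322.1 151.1 550. ] [-105.1  140.5   37. ]
top [202.5 326. ] [204.2 310.1]
 red [0 0 0] [515.8 824.6  18. ] line [ 2.7  2.7 43. ] [510.1 815.7  18. ] yel [0 0 0] [504.8 807.9  37. ]
```

{"name": "send_rows", "arguments": {"series": [[[0,-8,1.7,0,0],[0,-16,1.7,0,0],[0,-24,1.7,0,0],[0,-32,1.7,0,0],[0,-40,1.7,0,0],[0,-46,1.7,0,0],[0,-51,1.7,0,0],[0,-51,1.7,0,0]]]}}

```text
clock: 13.05
eef_pos: [592.7, 161.4, 67.4]
eef_rot: [-3.139, -0.004, 2.929]
wrist_force: [-6.1, -4.2, -2.9]
finger_gap: 11.7
```

```bash
python3 chk.py 8
```

```text
{'clock': 13.05, 'eef_pos': array([592.7, 161.4,  67.4]), 'wrist_force': array([-6.1, -4.2, -2.9]), 'finger_gap': 11.72942703376697} 2.929326743211551 [ 16.7 144.4  67.4]
wrist [321.7  14. ] [321.6  59.1]
 red [ 321.9   16.8 1236. ] [-136.1  142.1   18. ] line [322.   16.8 136. ] [-136.2  142.2   18. ] yel [322.   47.1 208. ] [-111.9  142.2   37. ]
top [202.5 326. ] [204.2 310.1]
 red [0 0 0] [515.8 824.6  18. ] line [ 2.7  2.7 43. ] [510.1 815.7  18. ] yel [0 0 0] [504.8 807.9  37. ]
```

View pics/wrist8.png

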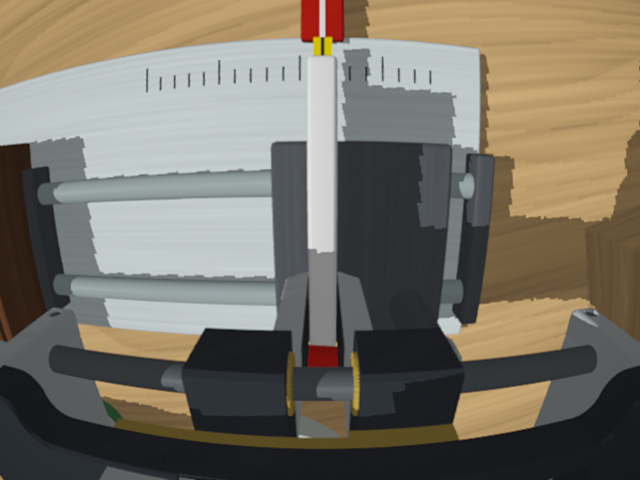

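{"name": "send_rows", "arguments": {"series": [[[0,-4,0,0,0],[0,-8,0,0,0],[0,-11,0,0,0],[0,-11,0,0,0],[0,-11,0,0,0]]]}}

```text
clock: 13.65
eef_pos: [601.2, 159.9, 67.2]
eef_rot: [-3.139, -0.009, 2.93]
wrist_force: [-25.6, -1.1, 3.8]
finger_gap: 11.8
```

```bash
python3 chk.py 9
python3 - <<'E'
from fit import *
g=np.load('g.npy');p=shot("scene","s9.png")
P0=np.array([35,192,101]);a=0.1;tip=P0+[87*np.sin(a),-87*np.cos(a),0]
print(proj(p,g2w(g,P0)),proj(p,g2w(g,tip)))
for t in("lever","lever_tip"):
  print(manip.find_in(t,p)[:2])
cv2.imwrite('pics/s9c.png',cv2.resize(p['img'][150:350,330:560,::-1],None,fx=3,fy=3,interpolation=cv2.INTER_CUBIC))
E
```

```text
{'clock': 13.65, 'eef_pos': array([601.2, 159.9,  67.2]), 'wrist_force': array([-25.6,  -1.1,   3.8]), 'finger_gap': 11.829505057459416} 2.9304919553827316 [ 25.4 144.8  67.2]
wrist [321.6   1.8] [321.3  44.5]
 red [321.4  10.4 762. ] [-132.2  141.9   18. ] line [322.   10.5 138. ] [-132.1  142.2   18. ] yel [322.1  29.6 146. ] [-113.7  142.4   37. ]
top [202.5 326. ] [204.2 310.1]
 red [0 0 0] [515.8 824.6  18. ] line [ 2.7  2.7 43. ] [510.1 815.7  18. ] yel [0 0 0] [504.8 807.9  37. ]
[525.1 284.9] [461.8 265.1]
[{'rect': [456.9, 259.7, 81.5, 35.9], 'conf': 0.8}]
[{'rect': [459.5, 258.0, 75.8, 37.1], 'conf': 0.84}]
```

View pics/s9c.png

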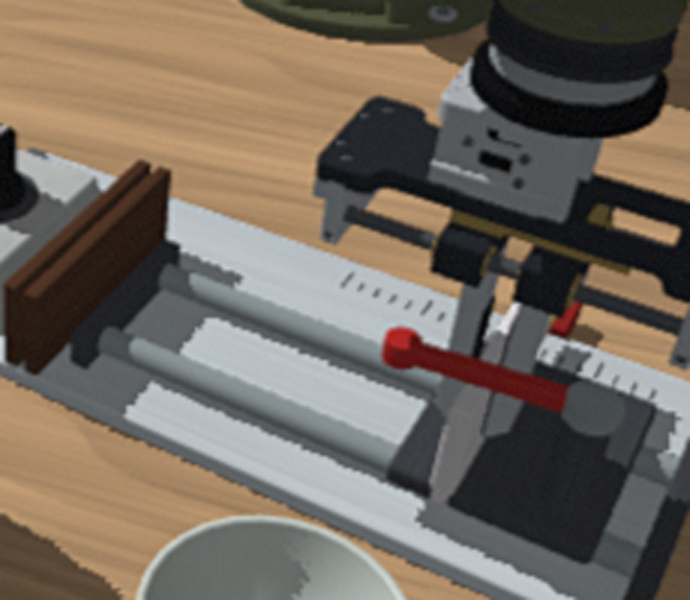

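{"name": "send_rows", "arguments": {"series": [[[0,1,-0.1,0,0],[0,1,-0.1,0,0],[0,1,-0.1,0,0],[0,1,-0.1,0,0],[0,1,-0.1,0,0]]], "newtons": 12}}

```text
clock: 14.4
eef_pos: [601.1, 159.8, 67.2]
eef_rot: [-3.139, -0.007, 2.93]
wrist_force: [-17.8, -1.1, -0.7]
finger_gap: 12.1
```

```bash
python3 chk.py 10; python3 -c "
import cv2
a=cv2.imread('pics/wrist10.png');b=cv2.resize(a[0:110,220:420],None,fx=4,fy=4,interpolation=cv2.INTER_CUBIC);cv2.imwrite('pics/w10.png',b)"
```

```text
{'clock': 14.4, 'eef_pos': array([601.1, 159.8,  67.2]), 'wrist_force': array([-17.8,  -1.1,  -0.7]), 'finger_gap': 12.066276124523343} 2.9302657169253292 [ 25.3 144.6  67.2]
wrist [321.7   1.5] [321.5  44.3]
 red [321.8  10.3 765. ] [-132.1  142.1   18. ] line [322.   10.4 138. ] [-132.   142.2   18. ] yel [322.2  29.6 148. ] [-113.6  142.4   37. ]
top [202.5 326. ] [204.2 310.1]
 red [0 0 0] [515.8 824.6  18. ] line [ 2.7  2.7 43. ] [510.1 815.7  18. ] yel [0 0 0] [504.8 807.9  37. ]
```

View pics/w10.png

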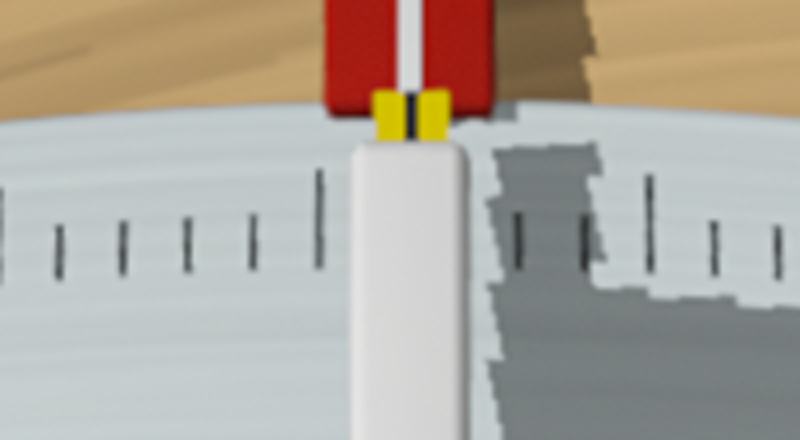

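The close-up shows the pointer's black line (crop x≈411) in line with the clip's white line (≈410). The lever is at its stop and the plate is held, so I'm handing in.

```bash
python3 -c "
from cell import manip
print(manip.sign_off())"
```

```text
the job is handed in; nothing more can be done
None
```

The job is done and handed in at about 14.5 s of the 51 s allowed; the hand-in gave no verdict.

- **Knob:** I turned it about 1.06 rad clockwise. The twisting moment rose from 0.24 to 0.80 N m, which showed it had reached its stop. After release, the wrist picture showed the bar back at rest, parallel to the fence.
- **Stop plate:** I gripped it at its free end and pulled it out about 112 mm. In the last check the pointer was at guide y = 142.4 mm and the clip line at 142.2 mm, and the two lines matched in the close-up. The gripper still holds the plate there with 12 N.
- **Lever:** I slid the fingers along the plate to push it closed. The push force rose to about 26 N at its stop, and the scene picture put the lever tip within about 3 pixels of its closed position. I then eased the push to about 18 N, and did not take another picture of the lever after that.
- **Failed check:** the top camera could not confirm the pointer, because it did not give usable readings of the pointer and clip once the plate was pulled out. The alignment rests on the wrist camera alone.
- **Other objects:** the clip stayed in place, at the same measured position throughout. I did not touch the jar, bowl or oil bottle, but did not re-measure their positions at the end.

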